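Drive the worn bearing sleeve out of a tape hub

TASK

The worn bronze bearing sleeve is stuck in the bore of the grey tape hub on the round black bench block. Take the brass drift by its blue handle out of the wooden tool block, put it down the hub's bore and push the sleeve out downwards into the bench block's well, going by feel so that nothing is forced, until the steel stop ring on the drift rests on the hub. Then draw the drift out and stand it back in its hole in the tool block, right down, leaving the hub seated on the bench block and everything else where it was.

Things in the scene. Friction and masses are not known exactly. Their poses are not given: they have to be found in the camera images.
- drift: Brass drift, 127 mm long, 170 g. Origin: centre of the flat tip face; z runs from the tip to the handle. Rod 18 mm in diameter with a 2 mm chamfer at the tip; round blue handle 25 mm in diameter, 76 to 124 mm from the tip; 3 mm brass cap. It starts upright in the tool block, its tip on the floor of the hole.
- hub: Grey plastic tape hub, a spoked wheel 74 mm in diameter, 46 mm tall, axis upright, 220 g, loose inside the bench block's lip (about 1 mm of play). Origin: centre of its underside, z up. Its boss is 36 mm in diameter, as tall as the rim, with a straight 22 mm bore right through. The plastic cracks if the drift or its ring is pressed on it with more than 25 N.
- hub_top (a point): Centre of the mouth of the hub's bore, on its top face, 46 mm above its underside.
- sleeve: The worn reddish bronze sleeve, 21 mm outside, 18 mm long, its 10 mm hole too small for the drift. Origin: centre of its underside, z along its axis. It starts gripped in the bore, underside 4 to 14 mm above the hub's underside. More than 25 N on it spoils the hub.
- sleeve_mid (a point): Centre of the worn sleeve, half way along its axis. Pushing the sleeve along takes a steady 9 to 17 N all the way, without springing back; once its upper end reaches the hub's underside (the drift's tip then 46 mm below the bore's mouth) it lets go and drops into the well.
- bench_block: Round black bench block, fixed to the table, 109 mm in diameter and 54 mm high; the hub stands on its top inside a lip 76 mm inside, 89 mm outside and 8 mm high. Origin: centre of its underside, z up. In the middle, under the hub's bore, is a well 32 mm in diameter, 48 mm deep (floor 6 mm above the table), in which the sleeve ends.
- tool_block: Wooden tool block, fixed to the table, 150 x 60 x 56 mm (its x, y, z). Origin: centre of its underside. In its top, at x = -40 mm, is the 21 mm hole for the drift, 44 mm deep; two thin steel punches (not needed) stand in it at x = +22 and +52 mm, 23 and 18 mm proud of the top.
- new_sleeve: A new bronze sleeve, same size as the worn one, standing on the table; leave it alone. Origin: centre of its underside.
- tape_roll: Roll of masking tape lying flat, 104 mm across, 25 mm tall; leave it alone. Origin: centre of its underside.
- mug: Orange mug, about 81 x 113 x 101 mm with handle; leave it alone. Origin: centre of its underside.
- label_roll: Roll of labels lying flat, about 80 mm across, 26 mm tall; leave it alone. Origin: centre of its underside.
- drift_handle (a point): Middle of the drift's blue handle, 100 mm from the tip. On the rod below the handle a steel stop ring, 34 mm in diameter and 8 mm thick, is clamped; its underside is somewhere between 49 and 65 mm from the tip, set differently each time, and not measured: look or feel for it landing on the hub's top.
- drift_hole (a point): Mouth of the drift's hole in the tool block, on its top face, 56 mm above the table. With the drift right down, its tip is 44 mm below this point and the stop ring 5 to 21 mm above the wood.
Mind the look-alikes: they are no part of the job. Of the things that look like the drift, the largest one is meant.

How it is judged (in metres and radians):
On the way:
1. the worn sleeve is out below the hub and the drift, straight down the bore, rests on the hub with its stop ring (z of drift in the frame of hub below -0.002 m and horizontal distance between drift and hub below 0.004 m and angle between the z axis of drift and the z axis of hub, either way round below 0.08 rad and contact force between drift and hub above 3 N and z of sleeve_mid in the frame of hub below -0.008 m), for 0.1 s.
At the end, for the whole second after the job is handed in: The worn sleeve lies in the bench block's well; the hub still sits level on the bench block (within 4 mm of centre, raised under 3 mm, 0.05 rad); the drift stands in its hole, its tip within 4 mm of the axis and 3 mm of the floor (tilt under 0.1 rad); all at rest (z of sleeve_mid in the frame of bench_block below 0.045 m and horizontal distance between sleeve_mid and bench_block below 0.012 m and horizontal distance between hub and bench_block below 0.004 m and z of hub in the frame of bench_block below 0.057 m and angle between hub's own z axis and vertical below 0.05 rad and horizontal distance between drift and drift_hole below 0.004 m and z of drift in the frame of drift_hole below -0.041 m and angle between drift's own z axis and vertical below 0.1 rad and linear speed of each of drift, hub below 0.02 m/s and linear speed of sleeve below 0.03 m/s); the robot touches nothing.
It fails at once if the hub is pressed by the drift or its stop ring with more than 25 N (contact force between drift and hub above 25 N).
It fails at once if the sleeve is pressed by the drift with more than 25 N (contact force between drift and sleeve above 25 N).
It fails at once if the hub is lifted more than 15 mm off the bench block (z of hub in the frame of bench_block above 0.069 m).
It fails at once if the new sleeve, tape roll, mug or label roll is shifted by more than 15 mm (distance of any of new_sleeve, tape_roll, mug, label_roll from where it was at the start of the episode above 0.015 m).
It also fails if it takes over 53 s, if anything falls off the work surface, if the arm or the gripper's body presses on something with over 40 N, if the wrist force passes 120 N, or if a joint passes its speed limit or range.

ROBOT

A 6-joint arm with a two-finger parallel gripper is mounted at the origin on the work surface; the furniture and walls round the work are solid. World frame = base frame: x ahead of the robot, y to its left, z up, the work surface at z = 0. Lengths are in mm, angles in degrees, forces in N, time in s.
With the tool pointing down it reaches from about 325 to 850 mm from the base axis. Payload 15.5 kg.
Tool frame: the origin (TCP) lies on the mounting face of the last link; the fingertips stand 191 mm ahead of it and the grasp point (between the pads) lies env.pinch_z ahead of it (env.pinch_z is the distance from the TCP to the grasp point, in mm); z points along the fingers, y is the line along which they close (so a half turn about z gives the same grasp; the last joint's range is limited). The gripper opens to 91 mm and grips with 3 to 60 N. Pads are 32 mm wide; open, the fingers measure 118 mm over their backs; the gripper's body (76 mm by 178 mm) begins 60 mm behind the grasp point.
Start: joints at [-72.966, 28.281, 77.091, -0, 74.628, -5.472], TCP at [239.237, -577.403, 404.715] pointing down, gripper open.
Joint ranges: [-166.48, 166.48], [-47.26, 123.95], [12.59, 153.08], [-70.14, 250.14], [6.76, 159.57], [-176.63, 176.63]. Speed limits (degrees/s): [108.29, 108.29, 147.25, 172.46, 172.46, 172.46].

INTERFACE

Orientations are given as [roll, pitch, yaw] about the fixed x, y, z axes, in that order (R = Rz(yaw) Ry(pitch) Rx(roll)).
In Python, from bench import env gives the robot as it stands.
- The arm moves only by the tool servo_tool, never from a script. Its argument "moves" is a list that holds one entry, the list of rows, each a list of 7 numbers: the finger opening in m, from 0 to 0.0912, then the shift along the tool's x, y, z in m, then the turn, a rotation vector about the tool's x, y, z in rad. In form: [[[fingers, dx, dy, dz, wx, wy, wz], ...]]. A call has 1 to 8 rows; each row shifts and turns the commanded pose from where the row before left it, along the tool's axes as they then stand; what a row does not reach is not made up. A row lasts 1/10 s, in which the tool goes at most 50 mm and 8.59 degrees, less where a joint would pass 70% of its speed; a pose out of reach is approached as far as the arm can. A call with a gripper value outside its range is refused whole. The fingers move at their own pace and stop on an object; "force" is the grip in N (left out, the last holds). Time passes only in rows, so rows that do not move let the fingers close. It gives the time, the measured TCP pose, the force, the opening and the grip force at its end, in the units of the state.
- env.observe(): the state, without advancing time (a new reading comes with each control period).
- env.read_camera(name): name is "side" or "top"; returns a dict with "color" (420x560x3 uint8, red, green, blue), "depth" (420x560 float32, mm along the optical axis (not along the pixel's ray), 0 where there is no reading), "fx", "fy", "cx", "cy" (pixels), "xyz" and "attitude" of the camera in the world. Camera axes: x right, y down, z forward; pixel columns grow to the right and rows downward; lengths in mm; the calibration is good to about 2 mm. A picture is of the moment at which its call begins.
- env.finish_job(): hands the job in; it is judged then, once.
The state is a dict: "time": time; "joints": joint angles; "joint_vel": joint speeds; "tau": joint torques, N m; "eef_pos": TCP position; "tcp_rot": TCP orientation; "force": force on the tool from outside, world axes, zero at the start; "torque": the same for the moment, N m; "finger_gap": opening from 0.0 (shut) to 1.0 (fully open); "finger_force": force on a finger pad.
Only numpy, scipy, OpenCV 4.12 (cv2) and the standard library are available. Lean on these libraries where they do the work, as an engineer would, in place of code of your own. Each camera call takes 0.05 s, during which the arm holds its last target. There are 200 camera calls.

## Working session

There is one attempt and no reset: what is moved stays moved. The work goes in short steps, Python scripts to look and compute and a tool call to move; the robot and the scene stay as the last step left them, time stands still between calls to the robot, and variables do not carry over. Pictures are saved under pics/ and viewed, at most 10 in all, crops included, and the job is handed in when it is done.

Besides the shell and the picture viewer there is one more tool, called after "Request:" as name([rows], argument=value, ...), one row to a line, values as JSON. servo_tool: Moves the arm, as the interface text tells. Its arguments: {"type":"object","properties":{"moves":{"type":"array","items":{"type":"array","items":{"type":"array","items":{"type":"number"}}}},"force":{"type":"number"}},"required":["moves"]}

```bash
mkdir -p pics; cat > h.py <<'E'
import numpy as np, cv2
from scipy.spatial.transform import Rotation as R
from bench import env
def cam(n):
    c=env.read_camera(n); d=c['depth']; v,u=np.mgrid[:420,:560]
    P=np.stack([(u-c['cx'])/c['fx']*d,(v-c['cy'])/c['fy']*d,d],-1)
    A=np.array(c['attitude'],float)
    M=A if A.shape==(3,3) else R.from_euler('xyz',A,degrees=True).as_matrix()
    c['W']=P@M.T+np.array(c['xyz']); c['W'][d==0]=np.nan
    return c
def save(c,f): cv2.imwrite('pics/'+f,c['color'][:,:,::-1])
E
python3 - <<'E'
from h import *
print(env.observe(),env.pinch_z)
cs=[]
for n in('top','side'):
    c=cam(n);print(n,c['xyz'],c['attitude'],c['fx']);np.save(n+'.npy',c['W']);cs.append(c['color'])
    cv2.imwrite('pics/%s0.png'%n,c['color'][:,:,::-1])
E
```

```text
{'time': 0.0, 'joints': array([-7.29656334e+01,  2.83149745e+01,  7.71268127e+01,  6.54398249e-04,
        7.46286493e+01, -5.47125735e+00]), 'joint_vel': array([-0.06656717,  0.07085396,  0.04035144, -0.08992886, -0.04504836,
       -0.01361631]), 'tau': array([-3.88448258e-03, -8.78815842e+01, -3.81859231e+01,  7.02627143e-02,
        5.31823060e-02, -1.17656627e-04]), 'eef_pos': array([ 239.20069636, -577.25800227,  404.13902869]), 'tcp_rot': array([-1.79929945e+02, -7.34376006e-03,  2.25054456e+01]), 'force': array([ 0.40014557,  0.59383207, -0.34874611]), 'torque': array([ 0.0071299 ,  0.01779491, -0.00334967]), 'finger_force': 0.0, 'finger_gap': 0.9988829852814267} 172.0
top [ 351.46079845  139.71254866 1081.62958135] [-169.27856732    0.91437748  -88.34945877] 518.9315325361639
side [484.10991156 850.301297   555.46151394] [-124.72806405    0.45787635 -177.46795357] 439.1149778922498
```

View pics/top0.png

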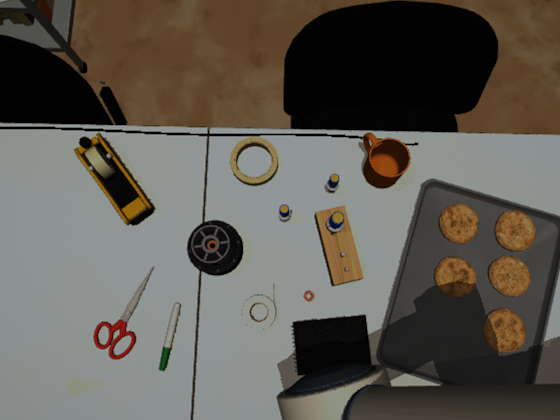

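View pics/side0.png

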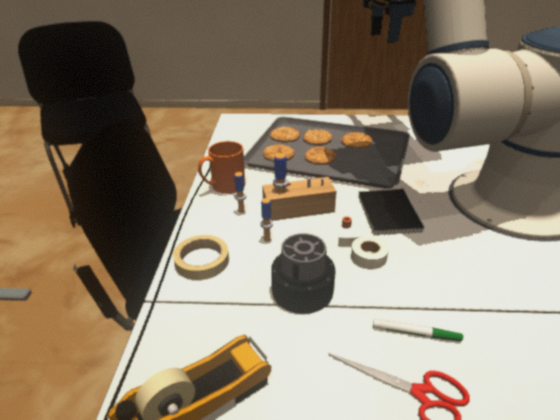

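The top view shows the drift in the wooden block at about (337,221), the hub at (214,246) and two small look-alikes at (333,183) and (285,212). The side view shows the drift at (281,170) and the hub at (304,255).

```bash
python3 - <<'E'
from h import *
for n in('top','side'):
    W=np.load(n+'.npy'); v,u=np.mgrid[:420,:560]
    def box(a,b,c,d,z0,z1): 
        m=(u>=a)&(u<b)&(v>=c)&(v<d)&(W[...,2]>z0)&(W[...,2]<z1); return W[m],np.c_[u[m],v[m]]
    B={'top':dict(hub=(180,250,215,280,92,108),lip=(180,250,215,280,56,68),drift=(322,350,205,240,128,148),handle=(322,350,205,240,85,148),block=(312,365,200,290,50,62),ring=(322,350,205,240,62,84)),
       'side':dict(hub=(265,340,230,310,92,108),lip=(265,340,230,310,56,68),drift=(270,294,145,200,128,148),handle=(270,294,145,200,92,136),block=(258,340,172,220,50,62),ring=(268,294,160,205,62,84))}[n]
    for k,b in B.items():
        p,q=box(*b)
        if len(p)<5: print(n,k,len(p));continue
        (cx,cy),r=cv2.minEnclosingCircle(p[:,:2].astype(np.float32))
        print(n,k,len(p),'med',np.median(p,0).round(1),'circ',round(cx,1),round(cy,1),round(r,1),'ext',np.ptp(p,0).round(1))
        if k=='block': print(cv2.minAreaRect(p[:,:2].astype(np.float32)))
W=np.load('side.npy')
for r in range(150,205,3): print(r,W[r,281].round(0),W[r,275].round(0),W[r,287].round(0))
I=cv2.imread('pics/side0.png')[140:225,240:345];J=cv2.imread('pics/top0.png')[200:290,180:365]
cv2.imwrite('pics/c.png',np.vstack([cv2.resize(I,(494,400),interpolation=2)[:, :494],cv2.resize(J,(494,200*494//411),interpolation=2)[:200]]))
E
```

```text
top hub 530 med [479.2 298.8  99.2] circ 478.7 299.4 37.4 ext [72.7 72.7 12.7]
top lip 558 med [467.1 284.5  60.9] circ 478.5 298.2 53.8 ext [106.1 104.4  11.9]
top drift 147 med [527.2  60.1 137.9] circ 528.5 59.9 12.5 ext [24.3 24.3 15.3]
top handle 194 med [524.9  61.7 137. ] circ 528.4 59.8 12.6 ext [24.5 24.3 51.7]
top block 1976 med [480.   47.7  56.4] circ 489.9 50.5 80.2 ext [158.5  94.5  11.7]
((490.05419921875, 49.530792236328125), (150.3912811279297, 60.52080535888672), 15.052303314208984)
top ring 91 med [519.2  66.2  78.5] circ 522.9 56.9 22.5 ext [33.9 35.  20.7]
side hub 774 med [478.8 305.4  97.7] circ 479.1 300.5 38.5 ext [73.4 76.1  9.8]
side lip 532 med [479.5 331.   61.2] circ 479.0 302.3 45.3 ext [87.4 65.3 12. ]
side drift 97 med [527.8  67.7 136. ] circ 527.5 62.6 12.5 ext [24.2 24.  12.1]
side handle 234 med [527.3  70.6 114.9] circ 527.9 62.9 13.0 ext [25.1 16.8 44. ]
side block 1085 med [487.8  59.3  55.3] circ 490.0 86.7 105.9 ext [158.8 169.6  11.9]
((491.22930908203125, 87.01209259033203), (172.67578125, 132.629150390625), 15.246038436889648)
side ring 13
[... 448 characters left out ...]
38.  65. 111.] [ 519. -101.   18.]
171 [525.  73. 109.] [538.  69. 106.] [ 519. -100.   10.]
174 [525.  73. 102.] [538.  66.  97.] [ 520. -104.   -1.]
177 [525.  72.  94.] [538.  66.  90.] [519. -89.  -1.]
180 [526.  69.  85.] [539.  59.  79.] [514.  58.  78.]
183 [526.  70.  79.] [538.  68.  77.] [513.  67.  77.]
186 [525.  77.  75.] [538.  73.  73.] [514.  45.  56.]
189 [526.  69.  63.] [539.  57.  55.] [514.  56.  55.]
192 [526.  67.  54.] [539.  69.  55.] [513.  66.  54.]
195 [525.  82.  56.] [538.  83.  56.] [513.  82.  57.]
198 [525.  90.  54.] [537.  93.  56.] [513.  85.  51.]
201 [525.  88.  45.] [537.  93.  48.] [513.  88.  45.]
204 [525.  91.  40.] [537.  96.  43.] [513.  87.  37.]
```

View pics/c.png

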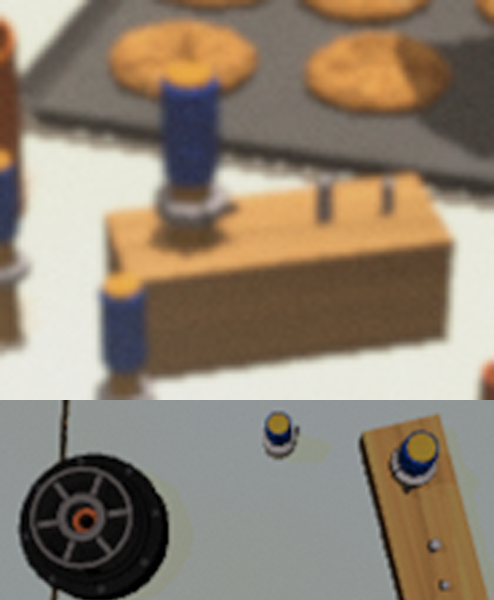

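The crop shows the drift's ring low under the handle, about 16 mm above the wood at z≈71. The drift is at about (528.5, 60.2), which agrees with the block's rectangle (hole at 528.7, 59.9). The hub is at about (478.8, 299.8).

Request:
servo_tool([
  [[0.0912, 0.032, -0.03, 0, 0, 0, 0], [0.0912, 0.032, -0.03, 0, 0, 0, 0], [0.0912, 0.032, -0.03, 0, 0, 0, 0], [0.0912, 0.032, -0.03, 0, 0, 0, 0], [0.0912, 0.032, -0.03, 0, 0, 0, 0], [0.0912, 0.032, -0.03, 0, 0, 0, 0], [0.0912, 0.032, -0.03, 0, 0, 0, 0], [0.0912, 0.032, -0.03, 0, 0, 0, 0]],
], force=20)

```text
time: 0.9
eef_pos: [384.2, -256.0, 404.6]
tcp_rot: [-180.0, 0.0, 22.5]
force: [0.5, -0.2, 0.6]
finger_gap: 0.996
finger_force: 0.0
```

Request:
servo_tool([
  [[0.0912, 0.032, -0.03, 0.005, 0, 0, 0], [0.0912, 0.032, -0.03, 0.005, 0, 0, 0], [0.0912, 0.032, -0.03, 0.005, 0, 0, 0], [0.0912, 0.032, -0.03, 0.005, 0, 0, 0], [0.0912, 0.032, -0.03, 0.005, 0, 0, 0], [0.0912, 0.032, -0.03, 0.005, 0, 0, 0], [0.0912, 0.032, -0.03, 0.005, 0, 0, 0], [0.0912, 0, 0, 0, 0, 0, 0]],
])

```text
time: 1.7
eef_pos: [511.6, 26.0, 369.0]
tcp_rot: [-179.9, -0.0, 22.7]
force: [0.9, -0.7, 0.4]
finger_gap: 1.0
finger_force: 0.0
```

```bash
cat >> h.py <<'E'
def to(x,y,z):
    s=env.observe(); M=R.from_euler('xyz',s['tcp_rot'],degrees=True).as_matrix()
    print('t',round(s['time'],2),'tcp',s['eef_pos'].round(2),s['tcp_rot'].round(2),'F',s['force'].round(2),'gap',round(s['finger_gap']*91.2,1),'ff',round(s['finger_force'],1))
    print('tool delta mm',(M.T@(np.array([x,y,z])-s['eef_pos'])).round(2),'down: rotvec',R.from_matrix(M.T@R.from_euler('xyz',[180,0,s['tcp_rot'][2]],degrees=True).as_matrix()).as_rotvec().round(4))
E
python3 -c "
from h import *
to(528.5,60.3,284)"
```

```text
t 1.7 tcp [511.64  25.97 368.96] [-1.7994e+02 -1.0000e-02  2.2730e+01] F [ 0.9  -0.73  0.4 ] gap 91.2 ff 0.0
tool delta mm [ 28.8  -25.07  84.99] down: rotvec [-0.001  -0.0002  0.    ]
```

Request:
servo_tool([
  [[0.0912, 0.015, -0.013, 0.005, 0, 0, 0], [0.0912, 0.0138, -0.012, 0.01, 0, 0, 0], [0.0912, 0, 0, 0.02, 0, 0, 0], [0.0912, 0, 0, 0.02, 0, 0, 0], [0.0912, 0, 0, 0.02, 0, 0, 0], [0.0912, 0, 0, 0.01, 0, 0, 0], [0.045, 0, 0, 0, 0, 0, 0], [0.035, 0, 0, 0, 0, 0, 0]],
])

```text
time: 2.5
eef_pos: [527.6, 56.0, 285.2]
tcp_rot: [180.0, -0.0, 22.5]
force: [0.1, -1.2, 0.9]
finger_gap: 0.858
finger_force: 0.0
```

```bash
python3 -c "
from h import *
to(528.5,60.3,284)
c=cam('side');save(c,'s1.png')
cv2.imwrite('pics/s1c.png',cv2.resize(c['color'][60:230,200:370,::-1],None,fx=3,fy=3))"
```

```text
t 2.5 tcp [527.64  56.   285.18] [ 1.7999e+02 -1.0000e-02  2.2500e+01] F [ 0.08 -1.22  0.9 ] gap 78.2 ff 0.0
tool delta mm [ 2.44 -3.64  1.18] down: rotvec [ 0.0001 -0.0002 -0.    ]
```

View pics/s1c.png

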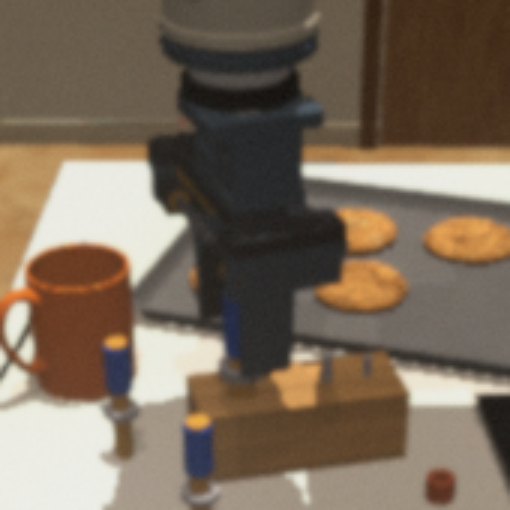

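The gripper straddles the drift's handle (about px 233,320 in the crop) and clears everything else. I'll remove the small offset, then close.

Request:
servo_tool([
  [[0.06, 0.0024, -0.0036, 0.001, 0, 0, 0], [0.06, 0, 0, 0, 0, 0, 0], [0.06, 0, 0, 0, 0, 0, 0]],
])

```text
time: 2.85
eef_pos: [528.4, 60.6, 284.1]
tcp_rot: [180.0, -0.0, 22.5]
force: [-1.3, -0.3, -0.1]
finger_gap: 0.658
finger_force: 0.0
```

```bash
python3 -c "
from h import *
to(528.5,60.3,284)"
```

```text
t 2.85 tcp [528.39  60.59 284.08] [ 1.7999e+02 -3.0000e-02  2.2520e+01] F [-1.25 -0.34 -0.15] gap 60.1 ff 0.0
tool delta mm [-0.01  0.31  0.08] down: rotvec [ 0.0002 -0.0006 -0.    ]
```

Request:
servo_tool([
  [[0.02, 0, 0, 0, 0, 0, 0], [0.015, 0, 0, 0, 0, 0, 0], [0.015, 0, 0, 0, 0, 0, 0], [0.015, 0, 0, 0, 0, 0, 0], [0.015, 0, 0, 0, 0, 0, 0], [0.015, 0, 0, 0, 0, 0, 0]],
], force=40)

```text
time: 3.45
eef_pos: [528.3, 60.4, 283.7]
tcp_rot: [-180.0, -0.0, 22.5]
force: [0.2, -0.2, 1.2]
finger_gap: 0.267
finger_force: 40.0
```

Request:
servo_tool([
  [[0.015, 0, 0, 0, 0, 0, 0], [0.015, 0, 0, -0.002, 0, 0, 0], [0.015, 0, 0, -0.002, 0, 0, 0], [0.015, 0, 0, 0, 0, 0, 0]],
])

```text
time: 3.85
eef_pos: [528.4, 60.4, 288.0]
tcp_rot: [180.0, -0.0, 22.5]
force: [-0.4, -0.4, -1.8]
finger_gap: 0.27
finger_force: 40.0
```

```bash
python3 -c "
from h import *
to(528.5,60.3,284);print(env.observe()['torque'])"
```

```text
t 3.85 tcp [528.37  60.42 287.98] [ 1.7999e+02 -2.0000e-02  2.2510e+01] F [-0.4  -0.38 -1.85] gap 24.6 ff 40.0
tool delta mm [0.07 0.15 3.98] down: rotvec [ 0.0002 -0.0003 -0.    ]
[-0.02595115  0.01151631  0.04613305]
```

Request:
servo_tool([
  [[0.015, 0, 0, -0.01, 0, 0, 0], [0.015, 0, 0, -0.015, 0, 0, 0], [0.015, 0, 0, -0.02, 0, 0, 0], [0.015, 0, 0, -0.02, 0, 0, 0], [0.015, 0, 0, -0.02, 0, 0, 0], [0.015, 0, 0, -0.02, 0, 0, 0], [0.015, 0, 0, -0.01, 0, 0, 0], [0.015, 0, 0, 0, 0, 0, 0]],
])

```text
time: 4.65
eef_pos: [528.5, 60.4, 404.1]
tcp_rot: [179.9, -0.1, 22.5]
force: [-0.2, -0.6, -2.7]
finger_gap: 0.265
finger_force: 40.0
```

Request:
servo_tool([
  [[0.015, 0.003, -0.015, 0, 0, 0, 0], [0.015, 0.0065, -0.035, 0, 0, 0, 0], [0.015, 0.0075, -0.038, 0, 0, 0, 0], [0.015, 0.0075, -0.038, 0, 0, 0, 0], [0.015, 0.0075, -0.038, 0, 0, 0, 0], [0.015, 0.0075, -0.038, 0, 0, 0, 0], [0.015, 0.0035, -0.02, 0, 0, 0, 0], [0.015, 0.003, -0.0182, 0, 0, 0, 0]],
])

```text
time: 5.45
eef_pos: [477.6, 302.0, 401.4]
tcp_rot: [-180.0, 0.1, 22.6]
force: [0.6, 1.1, -2.4]
finger_gap: 0.263
finger_force: 40.0
```

Request:
servo_tool([
  [[0.015, 0, 0, 0, 0, 0, 0], [0.015, 0, 0, 0, 0, 0, 0]],
])

```text
time: 5.65
eef_pos: [478.3, 300.4, 401.7]
tcp_rot: [180.0, 0.1, 22.6]
force: [1.0, 0.0, -2.1]
finger_gap: 0.267
finger_force: 40.0
```

```bash
python3 - <<'E'
from h import *
to(478.8,299.8,400)
c=cam('side');np.save('side1.npy',c['W']);save(c,'s2.png')
W=c['W'];v,u=np.mgrid[:420,:560]
for name,a in dict(hub=(265,340,92,106),rod=(270,340,118,170),ring=(270,340,182,196),handle=(270,340,198,220)).items():
    m=(u>a[0])&(u<a[1])&(v>60)&(v<310)&(W[...,2]>a[2])&(W[...,2]<a[3])&(abs(W[...,0]-479)<45)&(abs(W[...,1]-300)<45)
    p=W[m]
    if len(p)<5: print(name,len(p));continue
    (x,y),r=cv2.minEnclosingCircle(p[:,:2].astype(np.float32)); 
    print(name,len(p),np.percentile(p,[1,50,99],axis=0).round(1).tolist(),'circ',round(x,1),round(y,1),round(r,1))
for r in range(130,270,4): print(r,W[r,304].round(0),end=' ')
cv2.imwrite('pics/s2c.png',cv2.resize(c['color'][110:310,220:390,::-1],None,fx=3,fy=3))
E
```

```text
t 5.65 tcp [478.27 300.39 401.74] [1.7999e+02 1.0000e-01 2.2570e+01] F [ 0.97  0.01 -2.09] gap 24.3 ff 40.0
tool delta mm [0.26 0.75 1.74] down: rotvec [0.0002 0.0018 0.    ]
hub 755 [[443.5, 266.2, 92.1], [478.8, 306.6, 97.6], [513.2, 337.5, 100.7]] circ 478.6 301.0 37.9
rod 241 [[468.6, 302.6, 130.4], [477.9, 308.8, 150.4], [486.2, 311.7, 169.4]] circ 477.4 303.6 9.1
ring 151 [[456.9, 293.0, 182.6], [476.1, 312.4, 193.4], [492.5, 319.4, 196.0]] circ 474.5 302.4 19.6
handle 179 [[454.8, 291.7, 198.4], [477.8, 316.6, 214.8], [500.4, 327.6, 219.8]] circ 477.1 302.9 26.8
130 [482. 359. 331.] 134 [482. 373. 332.] 138 [482. 383. 332.] 142 [481. 391. 331.] 146 [481. 391. 325.] 150 [481. 391. 320.] 154 [481. 392. 315.] 158 [481. 390. 309.] 162 [481. 390. 304.] 166 [481. 392. 299.] 170 [481. 389. 292.] 174 [480. 327. 251.] 178 [480. 329. 245.] 182 [480. 327. 237.] 186 [480. 326. 231.] 190 [480. 326. 224.] 194 [480. 325. 217.] 198 [479. 310. 200.] 202 [479. 315. 196.] 206 [479. 317. 191.] 210 [479. 309. 178.] 214 [479. 311. 172.] 218 [479. 310. 164.] 222 [478. 308. 155.] 226 [478. 310. 149.] 230 [478. 311. 142.] 234 [478. 310. 133.] 238 [477. 268.  91.] 242 [477. 289. 100.] 246 [477. 289.  91.] 250 [477. 289.  82.] 254 [477. 317.  98.] 258 [477. 319.  92.] 262 [477. 337.  99.] 266 [477. 336.  89.]
```

View pics/s2c.png

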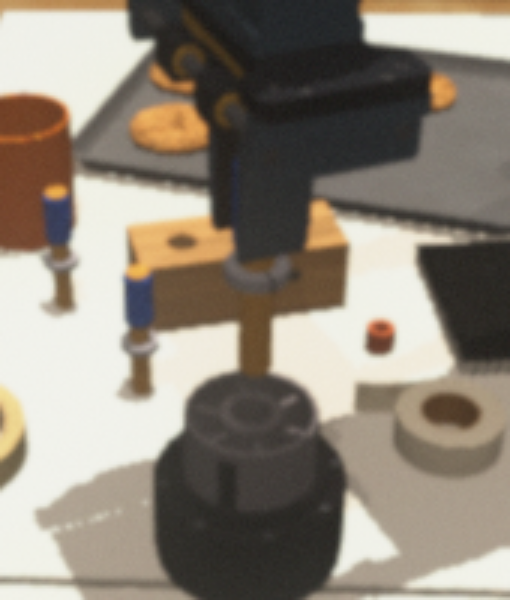

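The drift hangs straight over the hub, its tip at z≈130, just above the bore (crop px 255,375; bore about 252,408). In the side view the rod is about 1 mm off in -x and 0.7 mm in +y, so I'll correct that and descend gently.

Request:
servo_tool([
  [[0.015, 0.0006, 0.001, 0.005, 0, 0, 0], [0.015, 0, 0, 0.01, 0, 0, 0], [0.015, 0, 0, 0.008, 0, 0, 0], [0.015, 0, 0, 0.003, 0, 0, 0], [0.015, 0, 0, 0, 0, 0, 0], [0.015, 0, 0, 0, 0, 0, 0]],
])

```text
time: 6.3
eef_pos: [479.9, 299.2, 376.8]
tcp_rot: [-180.0, -0.0, 22.5]
force: [0.6, -0.9, -1.2]
finger_gap: 0.271
finger_force: 40.0
```

```bash
python3 - <<'E'
from h import *
to(479.2,299.7,371.7)
c=cam('side')
cv2.imwrite('pics/s3c.png',cv2.resize(c['color'][180:290,250:360,::-1],None,fx=5,fy=5))
E
```

```text
t 6.3 tcp [479.9  299.22 376.77] [-180.    -0.    22.5] F [ 0.63 -0.89 -1.24] gap 24.7 ff 40.0
tool delta mm [-0.46 -0.71  5.07] down: rotvec [-0.     -0.0001  0.    ]
```

View pics/s3c.png

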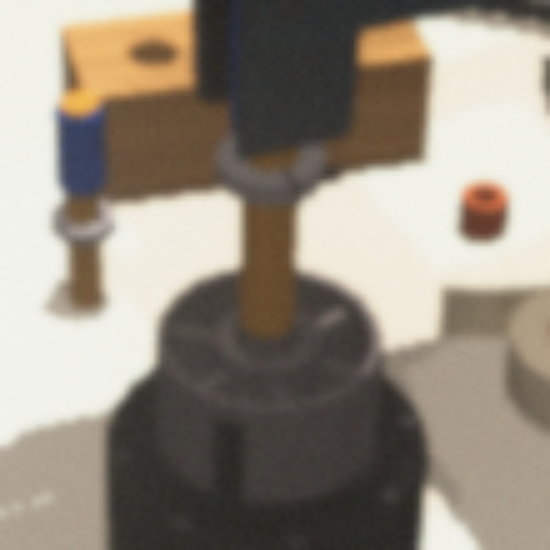

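Rod (centre column 269) and hub (270) line up in the crop, and the tip is about 5 mm above the mouth. I'll feel down into it.

Request:
servo_tool([
  [[0.015, -0.0002, -0.0003, 0.003, 0, 0, 0], [0.015, 0, 0, 0.001, 0, 0, 0], [0.015, 0, 0, 0.001, 0, 0, 0], [0.015, 0, 0, 0.0007, 0, 0, 0], [0.015, 0, 0, 0.0007, 0, 0, 0], [0.015, 0, 0, 0.0006, 0, 0, 0], [0.015, 0, 0, 0, 0, 0, 0]],
])

```text
time: 7.05
eef_pos: [479.5, 299.4, 369.7]
tcp_rot: [180.0, 0.0, 22.5]
force: [-0.7, -0.1, -1.9]
finger_gap: 0.267
finger_force: 40.0
```

Request:
servo_tool([
  [[0.015, 0, 0, 0.0007, 0, 0, 0], [0.015, 0, 0, 0.0008, 0, 0, 0], [0.015, 0, 0, 0.001, 0, 0, 0], [0.015, 0, 0, 0.001, 0, 0, 0], [0.015, 0, 0, 0.001, 0, 0, 0], [0.015, 0, 0, 0, 0, 0, 0]],
])

```text
time: 7.65
eef_pos: [479.5, 299.4, 365.0]
tcp_rot: [-180.0, 0.0, 22.5]
force: [-0.5, -0.3, -1.1]
finger_gap: 0.267
finger_force: 40.0
```

Request:
servo_tool([
  [[0.015, 0, 0, 0.001, 0, 0, 0], [0.015, 0, 0, 0.0015, 0, 0, 0], [0.015, 0, 0, 0.0015, 0, 0, 0], [0.015, 0, 0, 0.001, 0, 0, 0], [0.015, 0, 0, 0, 0, 0, 0]],
])

```text
time: 8.15
eef_pos: [479.5, 299.4, 360.0]
tcp_rot: [180.0, 0.0, 22.5]
force: [0.2, 0.3, -1.3]
finger_gap: 0.268
finger_force: 40.0
```

Request:
servo_tool([
  [[0.015, 0, 0, 0.0006, 0, 0, 0], [0.015, 0, 0, 0.0006, 0, 0, 0], [0.015, 0, 0, 0.0006, 0, 0, 0], [0.015, 0, 0, 0.0006, 0, 0, 0], [0.015, 0, 0, 0.0006, 0, 0, 0], [0.015, 0, 0, 0.0006, 0, 0, 0]],
])

```text
time: 8.75
eef_pos: [479.5, 299.5, 356.6]
tcp_rot: [180.0, 0.0, 22.5]
force: [-0.1, -0.1, -1.1]
finger_gap: 0.266
finger_force: 40.0
```

Request:
servo_tool([
  [[0.015, 0, 0, 0.0006, 0, 0, 0], [0.015, 0, 0, 0.0006, 0, 0, 0], [0.015, 0, 0, 0.0006, 0, 0, 0], [0.015, 0, 0, 0.0006, 0, 0, 0], [0.015, 0, 0, 0.0006, 0, 0, 0], [0.015, 0, 0, 0.0006, 0, 0, 0]],
])

```text
time: 9.35
eef_pos: [479.5, 299.4, 353.0]
tcp_rot: [180.0, -0.0, 22.5]
force: [1.1, -0.5, -0.9]
finger_gap: 0.266
finger_force: 40.0
```

Request:
servo_tool([
  [[0.015, 0, 0, 0.0006, 0, 0, 0], [0.015, 0, 0, 0.0006, 0, 0, 0], [0.015, 0, 0, 0.0006, 0, 0, 0], [0.015, 0, 0, 0.0006, 0, 0, 0], [0.015, 0, 0, 0.0006, 0, 0, 0], [0.015, 0, 0, 0.0006, 0, 0, 0]],
])

```text
time: 9.95
eef_pos: [479.5, 299.4, 349.4]
tcp_rot: [180.0, 0.0, 22.5]
force: [0.7, 0.9, -2.1]
finger_gap: 0.266
finger_force: 40.0
```

Request:
servo_tool([
  [[0.015, 0, 0, 0.0006, 0, 0, 0], [0.015, 0, 0, 0.0006, 0, 0, 0], [0.015, 0, 0, 0.0006, 0, 0, 0], [0.015, 0, 0, 0.0006, 0, 0, 0], [0.015, 0, 0, 0.0006, 0, 0, 0]],
])

```text
time: 10.45
eef_pos: [479.7, 299.5, 347.0]
tcp_rot: [-180.0, -0.1, 22.5]
force: [-0.1, 0.2, 7.0]
finger_gap: 0.27
finger_force: 40.0
```

Request:
servo_tool([
  [[0.015, 0, 0, 0.0006, 0, 0, 0], [0.015, 0, 0, 0.0006, 0, 0, 0], [0.015, 0, 0, 0.0006, 0, 0, 0], [0.015, 0, 0, 0.0006, 0, 0, 0], [0.015, 0, 0, 0.0006, 0, 0, 0]],
])

```text
time: 10.95
eef_pos: [479.7, 299.5, 344.0]
tcp_rot: [-180.0, -0.1, 22.5]
force: [-1.4, 0.3, 7.9]
finger_gap: 0.271
finger_force: 40.0
```

Request:
servo_tool([
  [[0.015, 0, 0, 0.0008, 0, 0, 0], [0.015, 0, 0, 0.0008, 0, 0, 0], [0.015, 0, 0, 0.0008, 0, 0, 0], [0.015, 0, 0, 0.0008, 0, 0, 0], [0.015, 0, 0, 0.0008, 0, 0, 0], [0.015, 0, 0, 0.0008, 0, 0, 0], [0.015, 0, 0, 0.0008, 0, 0, 0], [0.015, 0, 0, 0.0008, 0, 0, 0]],
])

```text
time: 11.75
eef_pos: [479.6, 299.5, 337.6]
tcp_rot: [-180.0, -0.1, 22.5]
force: [-1.0, -0.0, 7.2]
finger_gap: 0.266
finger_force: 40.0
```

Request:
servo_tool([
  [[0.015, 0, 0, 0.0008, 0, 0, 0], [0.015, 0, 0, 0.0008, 0, 0, 0], [0.015, 0, 0, 0.0008, 0, 0, 0], [0.015, 0, 0, 0.0008, 0, 0, 0], [0.015, 0, 0, 0.0008, 0, 0, 0], [0.015, 0, 0, 0.0008, 0, 0, 0], [0.015, 0, 0, 0.0008, 0, 0, 0], [0.015, 0, 0, 0.0008, 0, 0, 0]],
])

```text
time: 12.55
eef_pos: [479.6, 299.5, 331.1]
tcp_rot: [-180.0, -0.1, 22.5]
force: [-0.9, -0.3, 7.0]
finger_gap: 0.271
finger_force: 40.0
```

Request:
servo_tool([
  [[0.015, 0, 0, 0.0006, 0, 0, 0], [0.015, 0, 0, 0.0006, 0, 0, 0], [0.015, 0, 0, 0.0006, 0, 0, 0], [0.015, 0, 0, 0.0006, 0, 0, 0], [0.015, 0, 0, 0.0006, 0, 0, 0], [0.015, 0, 0, 0.0006, 0, 0, 0]],
])

```text
time: 13.15
eef_pos: [479.6, 299.5, 327.3]
tcp_rot: [-180.0, -0.0, 22.5]
force: [-0.7, 0.1, 2.7]
finger_gap: 0.266
finger_force: 40.0
```

Request:
servo_tool([
  [[0.015, 0, 0, 0.0005, 0, 0, 0], [0.015, 0, 0, 0.0005, 0, 0, 0], [0.015, 0, 0, 0.0005, 0, 0, 0], [0.015, 0, 0, 0.0005, 0, 0, 0], [0.015, 0, 0, 0.0005, 0, 0, 0], [0.015, 0, 0, 0, 0, 0, 0]],
])

```text
time: 13.75
eef_pos: [479.5, 299.4, 324.4]
tcp_rot: [180.0, 0.0, 22.5]
force: [0.8, -0.4, -1.8]
finger_gap: 0.266
finger_force: 40.0
```

```bash
python3 - <<'E'
from h import *
to(479.2,299.7,300)
c=cam('side')
cv2.imwrite('pics/s4c.png',cv2.resize(c['color'][210:280,260:350,::-1],None,fx=6,fy=6,interpolation=2))
E
```

```text
t 13.75 tcp [479.47 299.44 324.36] [1.800e+02 2.000e-02 2.251e+01] F [ 0.78 -0.44 -1.81] gap 24.3 ff 40.0
tool delta mm [-0.14 -0.34 24.36] down: rotvec [0.     0.0003 0.    ]
```

View pics/s4c.png

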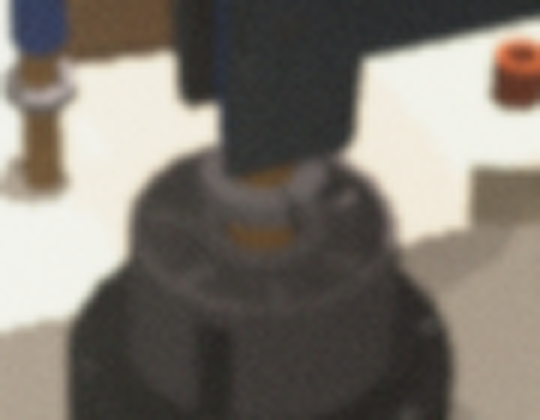

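The sleeve has let go and the force is back to free. A gap still shows under the ring, with brass at crop rows 225–245, so I'll go on by feel.

Request:
servo_tool([
  [[0.015, 0, 0, 0.0005, 0, 0, 0], [0.015, 0, 0, 0.0005, 0, 0, 0], [0.015, 0, 0, 0.0005, 0, 0, 0], [0.015, 0, 0, 0, 0, 0, 0]],
])

```text
time: 14.2
eef_pos: [479.5, 299.4, 322.9]
tcp_rot: [180.0, 0.0, 22.5]
force: [-0.4, -0.2, -1.9]
finger_gap: 0.264
finger_force: 40.0
```

Request:
servo_tool([
  [[0.015, 0, 0, 0.0005, 0, 0, 0], [0.015, 0, 0, 0.0005, 0, 0, 0], [0.015, 0, 0, 0.0005, 0, 0, 0]],
])

```text
time: 14.5
eef_pos: [479.5, 299.5, 321.5]
tcp_rot: [-180.0, -0.0, 22.5]
force: [0.4, 0.6, -2.2]
finger_gap: 0.266
finger_force: 40.0
```

Request:
servo_tool([
  [[0.015, 0, 0, 0.0005, 0, 0, 0], [0.015, 0, 0, 0.0005, 0, 0, 0], [0.015, 0, 0, 0.0005, 0, 0, 0]],
])

```text
time: 14.8
eef_pos: [479.5, 299.4, 320.0]
tcp_rot: [-180.0, -0.0, 22.5]
force: [-0.9, -0.8, -1.0]
finger_gap: 0.266
finger_force: 40.0
```

Request:
servo_tool([
  [[0.015, 0, 0, 0.0005, 0, 0, 0], [0.015, 0, 0, 0.0005, 0, 0, 0], [0.015, 0, 0, 0.0005, 0, 0, 0]],
])

```text
time: 15.1
eef_pos: [479.5, 299.4, 318.5]
tcp_rot: [-180.0, -0.0, 22.5]
force: [0.5, 0.6, -1.4]
finger_gap: 0.266
finger_force: 40.0
```

Request:
servo_tool([
  [[0.015, 0, 0, 0.0004, 0, 0, 0], [0.015, 0, 0, 0.0004, 0, 0, 0], [0.015, 0, 0, 0.0004, 0, 0, 0]],
])

```text
time: 15.4
eef_pos: [479.5, 299.4, 317.3]
tcp_rot: [-180.0, -0.0, 22.5]
force: [-0.3, 0.3, -1.6]
finger_gap: 0.265
finger_force: 40.0
```

Request:
servo_tool([
  [[0.015, 0, 0, 0.0004, 0, 0, 0], [0.015, 0, 0, 0.0004, 0, 0, 0], [0.015, 0, 0, 0.0004, 0, 0, 0]],
])

```text
time: 15.7
eef_pos: [479.5, 299.5, 316.1]
tcp_rot: [180.0, -0.0, 22.5]
force: [0.2, -0.0, -2.0]
finger_gap: 0.268
finger_force: 40.0
```

Request:
servo_tool([
  [[0.015, 0, 0, 0.0004, 0, 0, 0], [0.015, 0, 0, 0.0004, 0, 0, 0], [0.015, 0, 0, 0.0004, 0, 0, 0]],
])

```text
time: 16.0
eef_pos: [479.5, 299.4, 314.9]
tcp_rot: [-180.0, 0.0, 22.5]
force: [0.0, 0.2, -1.7]
finger_gap: 0.267
finger_force: 40.0
```

Request:
servo_tool([
  [[0.015, 0, 0, 0.0004, 0, 0, 0], [0.015, 0, 0, 0.0004, 0, 0, 0], [0.015, 0, 0, 0.0004, 0, 0, 0]],
])

```text
time: 16.3
eef_pos: [479.5, 299.4, 313.7]
tcp_rot: [-180.0, 0.0, 22.5]
force: [0.6, 0.2, -1.8]
finger_gap: 0.267
finger_force: 40.0
```

Request:
servo_tool([
  [[0.015, 0, 0, 0.0004, 0, 0, 0], [0.015, 0, 0, 0.0004, 0, 0, 0], [0.015, 0, 0, 0.0003, 0, 0, 0]],
])

```text
time: 16.6
eef_pos: [479.6, 299.5, 313.1]
tcp_rot: [-180.0, -0.0, 22.5]
force: [-2.3, -0.9, 11.4]
finger_gap: 0.272
finger_force: 40.0
```

The ring has landed at about 13 N. I'll hold there, then draw out.

Request:
servo_tool([
  [[0.015, 0, 0, 0, 0, 0, 0], [0.015, 0, 0, 0, 0, 0, 0], [0.015, 0, 0, 0, 0, 0, 0]],
])

```text
time: 16.9
eef_pos: [479.5, 299.5, 313.1]
tcp_rot: [-180.0, -0.0, 22.5]
force: [-1.4, -0.1, 8.1]
finger_gap: 0.265
finger_force: 40.0
```

```bash
python3 -c "
from h import *
to(479.5,299.4,404)"
```

```text
t 16.9 tcp [479.53 299.46 313.12] [-1.800e+02 -3.000e-02  2.251e+01] F [-1.37 -0.1   8.06] gap 24.1 ff 40.0
tool delta mm [ 0.000e+00  4.000e-02 -9.088e+01] down: rotvec [-0.0001 -0.0006  0.    ]
```

Request:
servo_tool([
  [[0.015, 0, 0, -0.004, 0, 0, 0], [0.015, 0, 0, -0.008, 0, 0, 0], [0.015, 0, 0, -0.014, 0, 0, 0], [0.015, 0, 0, -0.016, 0, 0, 0], [0.015, 0, 0, -0.016, 0, 0, 0], [0.015, 0, 0, -0.016, 0, 0, 0], [0.015, 0, 0, -0.014, 0, 0, 0], [0.015, 0, 0, -0.004, 0, 0, 0]],
])

```text
time: 17.7
eef_pos: [479.7, 299.6, 406.5]
tcp_rot: [-180.0, -0.1, 22.5]
force: [0.5, -0.1, -2.2]
finger_gap: 0.267
finger_force: 40.0
```

Request:
servo_tool([
  [[0.015, -0.003, 0.015, 0, 0, 0, 0], [0.015, -0.0065, 0.035, 0, 0, 0, 0], [0.015, -0.0075, 0.038, 0, 0, 0, 0], [0.015, -0.0075, 0.038, 0, 0, 0, 0], [0.015, -0.0075, 0.038, 0, 0, 0, 0], [0.015, -0.0075, 0.038, 0, 0, 0, 0], [0.015, -0.004, 0.02, 0, 0, 0, 0], [0.015, -0.003, 0.0175, 0, 0, 0, 0]],
])

```text
time: 18.5
eef_pos: [528.0, 58.0, 403.9]
tcp_rot: [-180.0, 0.1, 22.4]
force: [0.3, 0.4, -1.7]
finger_gap: 0.265
finger_force: 40.0
```

Request:
servo_tool([
  [[0.015, 0, 0, 0, 0, 0, 0], [0.015, 0, 0, 0, 0, 0, 0], [0.015, 0, 0, 0, 0, 0, 0]],
])

```text
time: 18.8
eef_pos: [527.9, 60.7, 404.3]
tcp_rot: [-180.0, 0.0, 22.5]
force: [-1.3, 0.4, -0.9]
finger_gap: 0.267
finger_force: 40.0
```

```bash
python3 - <<'E'
from h import *
to(528.4,60.4,345)
c=cam('side')
W=c['W'];v,u=np.mgrid[:420,:560]
m=(W[...,2]>92)&(W[...,2]<106)&(abs(W[...,0]-479)<45)&(abs(W[...,1]-300)<45)
print('hub circ',cv2.minEnclosingCircle(W[m][:,:2].astype(np.float32)))
m=(W[...,2]>115)&(W[...,2]<180)&(abs(W[...,0]-528)<16)&(abs(W[...,1]-60)<25)
print(m.sum(),np.percentile(W[m],[1,50,99],axis=0).round(1))
a=cv2.resize(c['color'][100:220,230:350,::-1],None,fx=5,fy=5,interpolation=2)
t=cam('top')
b=cv2.resize(t['color'][200:290,180:240,::-1],(200,300),interpolation=2); a[:300,:200]=b
cv2.imwrite('pics/s5c.png',a)
E
```

```text
t 18.8 tcp [527.9   60.73 404.31] [-1.7998e+02  3.0000e-02  2.2520e+01] F [-1.28  0.37 -0.91] gap 24.3 ff 40.0
tool delta mm [ 0.37  0.52 59.31] down: rotvec [-0.0004  0.0006 -0.    ]
hub circ ((479.4875793457031, 300.4661560058594), 38.61381149291992)
188 [[519.   63.7 133.8]
 [526.8  69.4 157.3]
 [535.4  73.3 179.1]]
```

View pics/s5c.png

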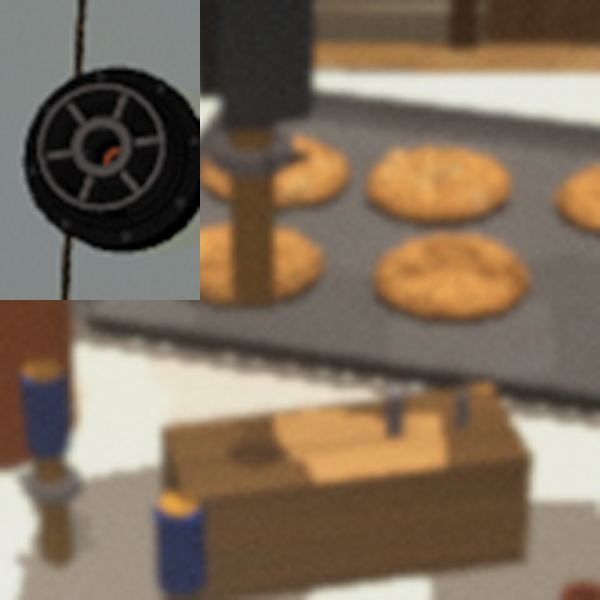

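The sleeve now lies deep in the well (inset), the hub is in place and the drift hangs vertical over its hole (crop px 255,450). I'll lower it where it came out.

Request:
servo_tool([
  [[0.015, 0.0004, 0.0005, 0.01, 0, 0, 0], [0.015, 0, 0, 0.02, 0, 0, 0], [0.015, 0, 0, 0.02, 0, 0, 0], [0.015, 0, 0, 0.014, 0, 0, 0], [0.015, 0, 0, 0.006, 0, 0, 0], [0.015, 0, 0, 0, 0, 0, 0], [0.015, 0, 0, 0, 0, 0, 0]],
])

```text
time: 19.6
eef_pos: [528.9, 60.2, 334.9]
tcp_rot: [180.0, -0.0, 22.5]
force: [0.0, -0.3, -1.3]
finger_gap: 0.27
finger_force: 40.0
```

```bash
python3 -c "
from h import *
to(528.4,60.4,328)"
```

```text
t 19.6 tcp [528.94  60.19 334.94] [ 1.7999e+02 -3.0000e-02  2.2520e+01] F [ 0.01 -0.28 -1.34] gap 24.7 ff 40.0
tool delta mm [-0.42 -0.4   6.94] down: rotvec [ 0.0002 -0.0004 -0.    ]
```

Request:
servo_tool([
  [[0.015, -0.0003, -0.0003, 0.003, 0, 0, 0], [0.015, 0, 0, 0.002, 0, 0, 0], [0.015, 0, 0, 0.001, 0, 0, 0], [0.015, 0, 0, 0.001, 0, 0, 0], [0.015, 0, 0, 0.001, 0, 0, 0], [0.015, 0, 0, 0.0008, 0, 0, 0], [0.015, 0, 0, 0.0007, 0, 0, 0]],
])

```text
time: 20.3
eef_pos: [528.4, 60.2, 325.1]
tcp_rot: [-180.0, -0.0, 22.5]
force: [0.2, -0.2, -0.7]
finger_gap: 0.266
finger_force: 40.0
```

The tip is in the hole and free, so I'll continue.

Request:
servo_tool([
  [[0.015, 0, 0, 0.0015, 0, 0, 0], [0.015, 0, 0, 0.0015, 0, 0, 0], [0.015, 0, 0, 0.002, 0, 0, 0], [0.015, 0, 0, 0.002, 0, 0, 0], [0.015, 0, 0, 0.002, 0, 0, 0]],
])

```text
time: 20.8
eef_pos: [528.4, 60.2, 315.9]
tcp_rot: [-180.0, 0.0, 22.5]
force: [-0.3, 0.0, -0.9]
finger_gap: 0.268
finger_force: 40.0
```

Request:
servo_tool([
  [[0.015, 0, 0, 0.003, 0, 0, 0], [0.015, 0, 0, 0.004, 0, 0, 0], [0.015, 0, 0, 0.004, 0, 0, 0], [0.015, 0, 0, 0.004, 0, 0, 0], [0.015, 0, 0, 0.004, 0, 0, 0], [0.015, 0, 0, 0.003, 0, 0, 0], [0.015, 0, 0, 0, 0, 0, 0]],
])

```text
time: 21.5
eef_pos: [528.3, 60.2, 293.7]
tcp_rot: [-180.0, 0.0, 22.5]
force: [0.7, 1.1, -0.9]
finger_gap: 0.267
finger_force: 40.0
```

Now down to 284.6, then a gentle touch.

Request:
servo_tool([
  [[0.015, 0, 0, 0.003, 0, 0, 0], [0.015, 0, 0, 0.003, 0, 0, 0], [0.015, 0, 0, 0.002, 0, 0, 0], [0.015, 0, 0, 0.001, 0, 0, 0], [0.015, 0, 0, 0.0005, 0, 0, 0], [0.015, 0, 0, 0.0005, 0, 0, 0]],
])

```text
time: 22.1
eef_pos: [528.4, 60.3, 284.1]
tcp_rot: [180.0, -0.0, 22.5]
force: [-0.2, 0.2, -1.1]
finger_gap: 0.267
finger_force: 40.0
```

Request:
servo_tool([
  [[0.015, 0, 0, 0.0004, 0, 0, 0], [0.015, 0, 0, 0.0003, 0, 0, 0], [0.015, 0, 0, 0, 0, 0, 0]],
])

```text
time: 22.4
eef_pos: [528.5, 60.2, 283.7]
tcp_rot: [180.0, -0.0, 22.5]
force: [-1.5, -0.4, 3.8]
finger_gap: 0.266
finger_force: 40.0
```

Floor felt at 283.7, the starting height. I'll open gently and rise.

Request:
servo_tool([
  [[0.04, 0, 0, 0, 0, 0, 0], [0.06, 0, 0, 0, 0, 0, 0], [0.08, 0, 0, 0, 0, 0, 0], [0.08, 0, 0, 0, 0, 0, 0], [0.08, 0, 0, 0, 0, 0, 0]],
])

```text
time: 22.9
eef_pos: [528.4, 60.2, 283.4]
tcp_rot: [-180.0, 0.0, 22.5]
force: [-0.0, 0.3, -0.2]
finger_gap: 0.677
finger_force: 0.0
```

Request:
servo_tool([
  [[0.08, 0, 0, -0.005, 0, 0, 0], [0.08, 0, 0, -0.015, 0, 0, 0], [0.08, 0, 0, -0.02, 0, 0, 0], [0.08, 0, 0, -0.03, 0, 0, 0], [0.08, 0, 0, -0.03, 0, 0, 0], [0.08, 0, 0, -0.02, 0, 0, 0], [0.08, 0, 0, 0, 0, 0, 0], [0.08, 0, 0, 0, 0, 0, 0]],
])

```text
time: 23.7
eef_pos: [528.2, 60.2, 403.7]
tcp_rot: [180.0, -0.0, 22.5]
force: [-0.8, -0.5, -0.6]
finger_gap: 0.878
finger_force: 0.0
```

```bash
python3 - <<'E'
from h import *
to(528.4,60.4,400)
c=cam('side');W=c['W'];W0=np.load('side.npy')
m=(W[...,2]>92)&(W[...,2]<106)&(abs(W[...,0]-479)<45)&(abs(W[...,1]-300)<45)
print('hub circ',cv2.minEnclosingCircle(W[m][:,:2].astype(np.float32)),np.median(W[m][:,2]))
for V in(W0,W):
    for z0,z1 in((92,110),(112,134),(128,148)):
        p=V[145:200,270:294].reshape(-1,3);p=p[(p[:,2]>z0)&(p[:,2]<z1)]
        print(z0,len(p),np.percentile(p,[2,50,98],axis=0).round(1).tolist())
E
```

```text
t 23.7 tcp [528.24  60.24 403.69] [ 1.7998e+02 -4.0000e-02  2.2510e+01] F [-0.76 -0.49 -0.61] gap 80.1 ff 0.0
tool delta mm [ 0.2  -0.09  3.69] down: rotvec [ 0.0003 -0.0007 -0.    ]
hub circ ((477.35552978515625, 300.70843505859375), 38.036319732666016) 97.82311304801823
92 90 [[515.5, 59.7, 93.0], [527.3, 70.5, 100.8], [540.3, 75.1, 109.5]]
112 114 [[517.1, 62.8, 112.5], [527.2, 70.8, 123.5], [539.7, 74.1, 133.5]]
128 97 [[517.1, 53.4, 128.7], [527.8, 67.7, 136.0], [539.5, 73.6, 139.6]]
92 94 [[515.4, 60.6, 92.6], [527.2, 71.3, 101.2], [538.3, 75.3, 109.6]]
112 122 [[515.3, 60.0, 112.8], [527.0, 71.0, 123.8], [539.6, 75.0, 133.9]]
128 101 [[517.0, 55.4, 128.3], [527.1, 69.0, 135.3], [539.2, 74.6, 139.4]]
```

The drift is back as it started, upright and right down, and the hub is seated. I'll hand the job in.

```bash
python3 -c "
from h import *
print(env.finish_job())"
```

```text
the job is handed in; nothing more can be done
None
```

The job is handed in, verdict not reported: the worn sleeve is in the well, the stop ring rested on the hub at roughly 10–13 N, the hub is still seated, and the drift is back upright and right down in its hole.

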